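# Press a gas filter flush with the bench-mounted locking pliers

## Task

Stand the aluminium filter block from the grey tray on the rubber seat between the open jaws of the bench-mounted locking pliers, brass filter plug towards the moving jaw, and swing the blue handle shut until it snaps over centre against its stop, so that the jaws, not your fingers, press the plug flush; do not force the handle past its stop. Let go and see that it stays locked for a second, then flick the red release lever (without touching the handle) so that the pliers spring open, and stand the block in the green tray. Keep the block upright throughout and leave the other things on the bench where they are.

Things in the scene. Friction and masses are not known exactly. Their poses are not given: they have to be found in the camera images.
- seat (a point): Centre of the black rubber seat's top (15 mm above the bench) between the jaws of the fixed steel pliers; the block's underside centre goes here, within 5 mm in x and 10 mm in y. Pliers axes: z up, +y from handles to jaws, +x from the moving half to the fixed half. Anvil face 22 mm to +x, open jaw pad 28 mm to -x, tops 60 mm above the bench. Room for fingers down to 20 mm on the +y and -y sides.
- press: The whole pliers on an aluminium plate 165 (x) x 345 (y) mm, bolted down; origin on the bench, 7 mm to +x and 95 mm to -y of the seat; axes as the seat's (+x mostly away from the robot). Handles at the -y end, jaws at the +y end; the moving half is on the -x side. The closing jaw itself slides a block standing up to 0.15 rad off square, or some mm off, home against the anvil.
- handle_grip (a point): Middle of the blue grip of the moving handle, 42 mm above the bench, 85 mm from its vertical pivot, 27 mm from its free end; bar 14 mm thick, 24 mm high. This frame's y runs along the bar to the pivot; push its -x side, round the pivot, which is 83 mm to -x and 145 mm to -y of the seat. Locked (0.95 rad on), the bar lies along pliers y; the fixed handle (13 mm) is then 25 mm to its +x.
- handle (a joint): Angle of the moving handle, rad: 0 open, 0.87 dead centre, 0.95 end stop (locked, with a block in the jaws). Let go below 0.87, a spring opens it. Pushed at the grip it takes 1 to 3 N at first, 8 to 18 N from about 0.35 rad as the plug goes in, snaps to the stop by itself past the centre, then rises steeply. Over 60 N from the fingers is forcing it.
- release_paddle (a point): On the -x face of the red release lever's upright paddle, 67 mm above the bench (paddle 8 mm thick, 16 mm wide along y, 30 to 80 mm above the bench), beyond the handles' ends. The lever turns about a vertical pin 45 mm to +y and 4 mm to +x of here. Push it 25 to 30 mm towards pliers +x, 2 to 10 N, from its -x side; the locked handle ends 37 mm to +y of here. A light spring returns it.
- release (a joint): angle of the release lever, rad: 0 at rest, 0.8 fully pressed; with the pliers locked the handle is thrown open at about 0.45 to 0.6
- block_center (a point): centre (half-way up) of the loose aluminium filter block, 30 mm along its x, 40 mm along its y, 50 mm tall, about 0.2 kg; x and y axes level, z up. The brass plug is on its -x face; a dark disc is on its +x face. Grasp it across its 40 mm width from above, on the upper half, clear of the plug. It starts in the grey tray
- plug_face (a point): centre of the outer face of the brass filter plug (18 mm diameter) on the block's -x face, 27 mm above the block's underside; standing 5 mm proud at the start. Axes as the block's
- plug (a joint): how far the plug has been pressed in, m: 0 = 5 mm proud, 0.005 = flush; it takes about 18 N to move and stays where it is left
- todo_tray: grey tray, 160 (x) x 140 (y) mm outside, fixed, rim 12 mm high, inner floor 5 mm above the bench; origin at the centre of its underside. The block stands in it, with a small loose steel flange (40 mm diameter, 28 mm high) towards the tray's +x end
- done_tray: green tray of the same size, empty, fixed, rim 12 mm high, inner floor 5 mm above the bench; origin at the centre of its underside, z up
- flange_a: bystander: loose steel flange, 48 mm diameter, 28 mm high, beyond the pliers; leave alone
- flange_b: bystander: loose steel flange, 40 mm diameter, 28 mm high, in the grey tray 72 mm from the block; leave alone
- clamp_ring: bystander: loose aluminium ring, 64 mm diameter, 15 mm high, on the robot's side of the jaws; leave alone
- spanner: bystander: loose spanner, 160 mm long, lying beyond the pliers; leave alone
- oil: bystander: white bottle with a red cap, 44 mm diameter, 100 mm tall; leave alone
- cup: bystander: steel bowl, 80 mm diameter, 50 mm tall; leave alone
- driver: bystander: loose screwdriver with a red handle, lying to the robot's right; leave alone
Things that resemble listed ones, but are neither listed nor needed, are in the scene too. Of the things that look like the done_tray, take the one that is nearest to the robot's base at the start. What is shaped like the part that bears block_center but brown is not meant.

How it is judged (in metres and radians):
On the way, in this order (a step that is already met when the one before it is completed fails the run):
1. the block stands released on the seat, upright, its plug towards the moving jaw (x of block_center in the frame of seat between -0.014 and 0.014 m and y of block_center in the frame of seat between -0.012 and 0.012 m and z of block_center in the frame of seat below 0.028 m and x of plug_face in the frame of seat below -0.004 m and angle between block_center's own z axis and vertical below 0.1 rad and contact force between the fingers and block below 0.3 N), for 0.1 s.
2. the pliers stay locked past centre by themselves, untouched for most of a second, gripping the block with the plug pressed flush (value of joint handle above 0.89 rad and value of joint plug above 0.004 m and contact force between anything else and block above 15 N and contact force between the fingers and press below 0.5 N and contact force between the fingers and block below 0.5 N), for 0.8 s.
3. the release lever is pressed while the pliers are still locked, the handle untouched (value of joint release above 0.1 rad and value of joint handle above 0.87 rad and contact force between the fingers and handle_c0 below 0.5 N).
4. the pliers have sprung open (value of joint handle below 0.1 rad), for 0.1 s.
At the end, for the whole second after the job is handed in: The block stands at rest, upright within 0.1 rad, on the floor of the green tray (its centre within the tray walls), its plug flush within 1 mm, and the pliers stand open (handle below 0.1 rad) (x of block_center in the frame of done_tray between -0.065 and 0.065 m and y of block_center in the frame of done_tray between -0.055 and 0.055 m and z of block_center in the frame of done_tray below 0.034 m and angle between block_center's own z axis and vertical below 0.1 rad and linear speed of block below 0.02 m/s and value of joint plug above 0.004 m and value of joint handle below 0.1 rad); the robot touches nothing.
It fails at once if the handle is forced (more than 60 N from the fingers) (contact force between the fingers and handle_c0 above 60 N).
It fails at once if the fingers press the plug themselves (contact force between the fingers and plug_c0 above 10 N).
It fails at once if the block is tipped over (angle between block_center's own z axis and vertical above 0.6 rad).
It fails at once if another thing on the bench is pushed away by more than 30 mm (distance of any of flange_a, flange_b, clamp_ring, spanner, oil, cup, driver from where it was at the start of the episode above 0.03 m).
It also fails if it takes over 72 s, if anything falls off the work surface, if the arm or the gripper's body presses on something with over 40 N, if the wrist force passes 120 N, or if a joint passes its speed limit or range.

## Robot

A 6-joint arm with a two-finger parallel gripper is mounted at the origin on the work surface. World frame = base frame: x ahead of the robot, y to its left, z up, the work surface at z = 0. Lengths are in mm, angles in rad, forces in N, time in s.
With the tool pointing down it reaches from about 325 to 925 mm from the base axis. Payload 3.1 kg.
Tool frame: the origin (TCP) lies between the finger pads; the fingertips stand 25 mm ahead of it and the grasp point (between the pads) lies 6 mm ahead of it; z points along the fingers, y is the line along which they close (so a half turn about z gives the same grasp; the last joint's range is limited). The gripper opens to 85 mm and grips with 20 to 120 N. Pads are 22 mm wide; open, the fingers measure 114 mm over their backs; the gripper's body (76 mm by 85 mm) begins 54 mm behind the grasp point. The pads swing forward as they close: fully open they stand 13 mm farther back than shut.
Start: joints at [-1.331, 0.217, 1.613, -0, 1.311, -0.112], TCP at [215.389, -586.726, 256.3] pointing down, gripper open.
Joint ranges: [-2.75, 2.75], [-0.78, 2.1], [0.31, 2.55], [-1.13, 4.27], [0.13, 2.63], [-2.58, 2.58]. Speed limits (rad/s): [2.79, 2.79, 3.14, 3.14, 3.14, 3.14].

## Interface

Orientations are given as a unit quaternion [w, x, y, z].
In Python, from station import manip gives the robot as it stands.
- The arm moves only by the tool servo_tool, never from a script. Its argument "series" is a list of rows, each a list of 6 numbers: the shift along the world's x, y, z in cm, then the turn, a rotation vector about the world's x, y, z in rad. A call has 1 to 20 rows; each row is the pose to reach, as a shift and turn from the pose commanded when the call began; what a row does not reach only later rows make up. A row lasts 1/12 s, in which the tool goes at most 41.7 mm and 7.16 degrees, less where a joint would pass 70% of its speed; a pose out of reach is approached as far as the arm can. A call with a gripper value outside its range is refused whole. "fingers" is the opening, from 0 (shut) to 1 (fully open), set as the call begins (left out, the last holds). The fingers move at their own pace and stop on an object; "newtons" is the grip in N (left out, the last holds). Time passes only in rows, so rows that repeat a pose let the fingers close. It gives the time, the measured TCP pose, the force, the opening and the grip force at its end, in the units of the state.
- manip.sense(): the state, without advancing time (a new reading comes with each control period).
- manip.grab_frame(name): name is "scene" or "top" or "wrist"; returns (picture, depth): 384x512x3 uint8, red, green, blue; 384x512 float32, mm along the optical axis (not along the pixel's ray), 0 where there is no reading.
- manip.camera_model(name): a dict with "K" (3x3 intrinsics, pixels), "R" (3x3) and "t" (3): a world point X has camera coordinates R X + t; the wrist camera has in their place "tool_from_camera" (4x4, takes a point from camera to tool coordinates, whose origin is the TCP and whose axes are the flange's). Camera axes: x right, y down, z forward; pixel columns grow to the right and rows downward; lengths in mm; the calibration is good to about 2 mm. A picture is of the moment at which its call begins: read the wrist's pose just before it. camera_model takes no time and is no camera call.
- manip.close_job(): hands the job in; it is judged then, once.
The state is a dict: "t": time; "joint_pos": joint angles; "joint_velocities": joint speeds; "effort": joint torques, N m; "position": TCP position; "eef_rot": TCP orientation; "ft_force": force on the tool from outside, world axes, zero at the start; "wrist_torque": the same for the moment, N m; "width": finger opening in mm; "finger_force": force on a finger pad.
Only numpy, scipy, OpenCV 4.12 (cv2) and the standard library are available. Lean on these libraries where they do the work, as an engineer would, in place of code of your own. Each camera call takes 0.05 s, during which the arm holds its last target. There are 200 camera calls.

## Working session

There is one attempt and no reset: what is moved stays moved. The work goes in short steps, Python scripts to look and compute and a tool call to move; the robot and the scene stay as the last step left them, time stands still between calls to the robot, and variables do not carry over. Pictures are saved under pics/ and viewed, at most 11 in all, crops included, and the job is handed in when it is done.

Besides the shell and the picture viewer there is one more tool, called as name(argument=value, ...), one argument or row to a line, values as JSON. servo_tool: Moves the arm, as the interface text tells. Its arguments: {"type":"object","properties":{"series":{"type":"array","items":{"type":"array","items":{"type":"number"}}},"fingers":{"type":"number"},"newtons":{"type":"number"}},"required":["series"]}

```bash
mkdir -p pics; cat > h.py <<'E'
import numpy as np, cv2
from station import manip
def grab(n):
    s=manip.sense(); p,d=manip.grab_frame(n); c=manip.camera_model(n); return s,p,d,c
def cloud(d,c):
    K=np.array(c['K']);v,u=np.mgrid[:d.shape[0],:d.shape[1]]
    X=np.stack([(u-K[0,2])/K[0,0]*d,(v-K[1,2])/K[1,1]*d,d],-1)
    return (X-np.array(c['t']))@np.array(c['R'])  # R^T(X-t)
E
python3 - <<'E'
from h import *
for n in ('scene','top'):
    s,p,d,c=grab(n); np.savez(f'{n}.npz',p=p,d=d,w=cloud(d,c)); cv2.imwrite(f'pics/{n}.png',cv2.resize(p[:,:,::-1],(800,600),interpolation=cv2.INTER_CUBIC))
    print(n,c)
print(manip.sense())
E
```

```text
scene {'K': array([[369.59257643,   0.        , 248.25760005],
       [  0.        , 369.59257643, 196.23234243],
       [  0.        ,   0.        ,   1.        ]]), 'R': array([[-0.76860084,  0.63968066, -0.00783569],
       [ 0.40478826,  0.47681098, -0.78025493],
       [-0.49537785, -0.60287639, -0.62541254]]), 't': array([ 502.73289768, -120.75757982, 1624.46394746])}
top {'K': array([[429.26427897,   0.        , 254.16296274],
       [  0.        , 429.26427897, 196.17394151],
       [  0.        ,   0.        ,   1.        ]]), 'R': array([[ 0.01314172, -0.99990779,  0.00342178],
       [-0.98507644, -0.01353397, -0.17158452],
       [ 0.17161501, -0.00111579, -0.98516346]]), 't': array([-148.31631028,  552.94929325, 1598.75060067])}
{'t': 0.1, 'joint_pos': array([-1.33120854e+00,  2.17696995e-01,  1.61478715e+00,  8.32426086e-06,
        1.31134331e+00, -1.12203648e-01]), 'joint_velocities': array([-0.00023844, -0.00234886, -0.00332117,  0.00026262,  0.00067337,
        0.0016425 ]), 'effort': array([-5.88473395e-04, -3.98072863e+01, -3.04968274e+01, -1.98082134e-04,
        4.22512618e-03,  1.51506617e-05]), 'position': array([ 215.21716395, -586.03512083,  255.0804405 ]), 'eef_rot': array([-1.11539209e-03,  9.84569766e-01,  1.74988937e-01, -6.71080478e-05]), 'ft_force': array([ 0.62285389, -0.85299489,  0.08823828]), 'wrist_torque': array([-0.00593195,  0.03292378, -0.02477342]), 'finger_force': 0.0, 'width': 85.70010835672319}
```

View pics/top.png

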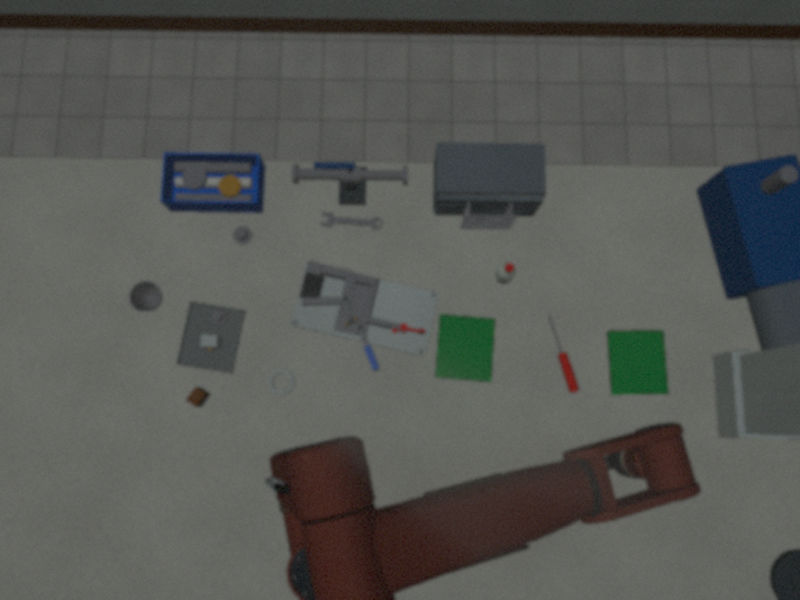

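View pics/scene.png

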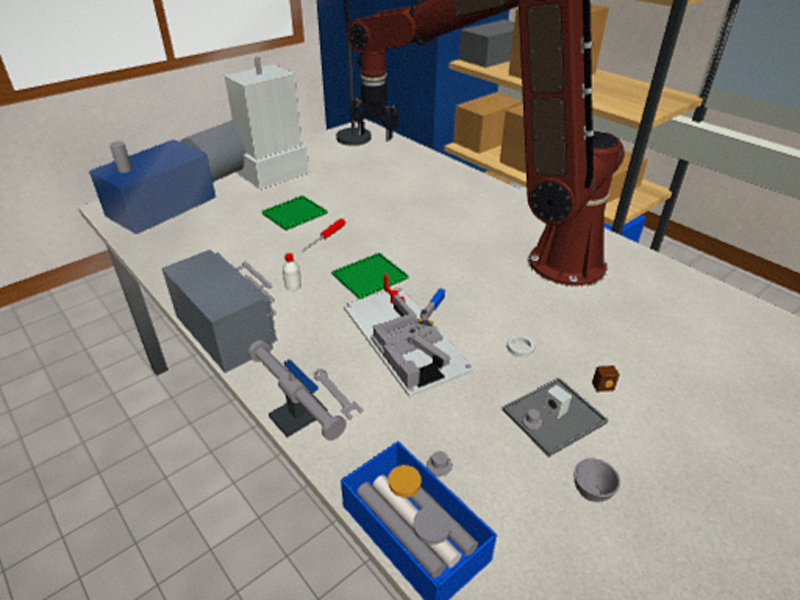

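Top view: grey tray at (211,338) with the block at (208,341) and flange_b at (220,316). The brown decoy is at (198,396). Pliers sit around (360,310), with the blue handle at (371,356) and the red lever at (408,329). Two green trays are candidates, (466,348) and (638,362); I'll measure which is nearer the base.

```bash
cat > m.py <<'E'
from h import *
z=np.load('top.npz');p=z['p'];d=z['d'];w=z['w'];s=1/1.5625
hsv=cv2.cvtColor(p,cv2.COLOR_RGB2HSV).astype(int);H,S,V=hsv[...,0],hsv[...,1],hsv[...,2]
def comps(m,name,mn=15):
    n,l,st,ce=cv2.connectedComponentsWithStats(m.astype(np.uint8))
    for i in range(1,n):
        if st[i,4]>=mn:
            P=w[(l==i)&(d>0)]; r=cv2.minAreaRect(P[:,:2].astype(np.float32))
            print(name,st[i,4],(ce[i]/s).round(),'mean',np.median(P,0).round(1),'rect',np.round(r[0],1),np.round(r[1],1),round(r[2],1),'dist',round(float(np.hypot(*np.median(P,0)[:2]))))
roi=np.zeros(d.shape,bool);roi[125:275,60:440]=1
comps((H>45)&(H<80)&(S>120)&roi,'green')
comps((H>100)&(H<130)&(S>100)&roi,'blue',8)
comps(((H<8)|(H>172))&(S>130)&roi&(np.arange(384)[:,None]<262),'red',8)
# grey tray: rows 192..240, cols 113..157
sub=(slice(185,245),slice(105,165))
hh=w[...,2][sub]; cc=np.zeros(d.shape,bool);cc[sub]=1
comps(cc&(w[...,2]>40)&(S<70),'block',8)
comps(cc&(w[...,2]>20)&(w[...,2]<38)&(S<70),'fl',8)
comps(cc&(V<75),'tray')
print('bench z',np.median(w[250:260,180:230,2],(0,1)) if 0 else np.median(w[235:245,195:215,2]))
a=p[185:260,105:170];b=p[160:235,175:290]
im=np.zeros((600,800,3),np.uint8)
a2=cv2.resize(a[:,:,::-1],None,fx=4,fy=4,interpolation=cv2.INTER_CUBIC);b2=cv2.resize(b[:,:,::-1],None,fx=6.9,fy=6.9,interpolation=cv2.INTER_CUBIC)
cv2.imwrite('pics/b2.png',cv2.convertScaleAbs(b2,alpha=1.6))
# scene crop of block/brown
q=np.load('scene.npz')['p'][225:325,315:415]
c2=cv2.resize(q[:,:,::-1],(500,500),interpolation=cv2.INTER_CUBIC)
cv2.imwrite('pics/c2.png',np.hstack([c2,cv2.resize(a2,(300,346))if 0 else cv2.copyMakeBorder(a2,0,500-a2.shape[0],0,0,0)]))
E
python3 m.py
```

```text
green 1216 [466. 346.] mean [ 466.5 -313.5    3.7] rect [ 463.1 -310.9] [132.1 148.9] 85.6 dist 562
green 1327 [637. 362.] mean [ 429.9 -739.1    3.7] rect [ 431.4 -737.6] [151.1 139.2] 2.6 dist 855
blue 390 [212. 203.] mean [805.6 327.2  57.7] rect [826.2 328.4] [ 48.  238.6] 0.2 dist 869
blue 44 [371. 357.] mean [429.4 -77.9  54.2] rect [429.9 -78.8] [54.4 10.9] 24.3 dist 436
red 16 [509. 267.] mean [ 645.4 -407.1  100.1] rect [ 645.2 -407.1] [17.  10.7] 16.0 dist 763
red 10 [403. 327.] mean [ 504.  -156.1   57.6] rect [ 504.2 -157.8] [ 8.9 11.4] 1.7 dist 528
red 120 [568. 372.] mean [ 402.4 -561.    22.7] rect [ 404.4 -562. ] [93.  19.9] 14.3 dist 690
block 95 [209. 341.] mean [463.7 313.9  53.9] rect [463.2 314.5] [41.6 32.2] 79.7 dist 560
fl 32 [217. 316.] mean [528.6 302.5  32. ] rect [528.4 303.5] [23.  20.9] 46.3 dist 609
fl 11 [219. 342.] mean [462.3 295.   29.4] rect [461.4 295.2] [ 1.9 27. ] 85.9 dist 548
tray 961 [210. 337.] mean [476.9 327.2   5. ] rect [479.1 322.3] [139.6 153.8] 81.3 dist 578
bench z 0.09475154364791166
```

View pics/b2.png

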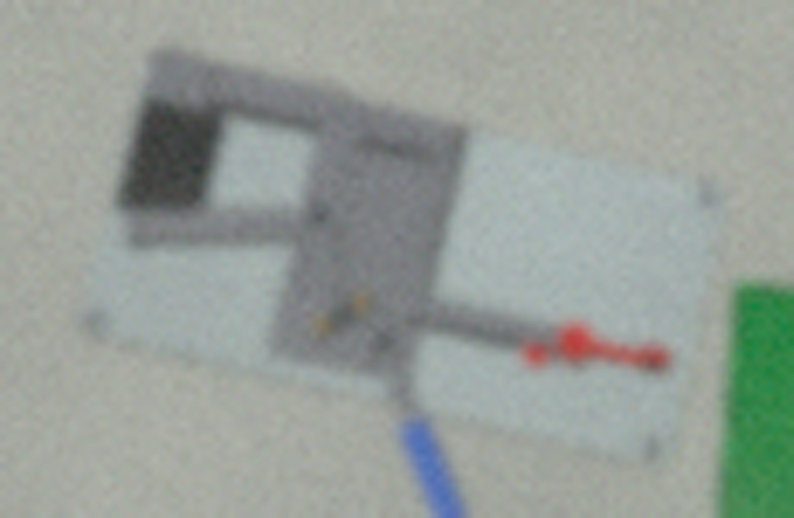

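View pics/c2.png

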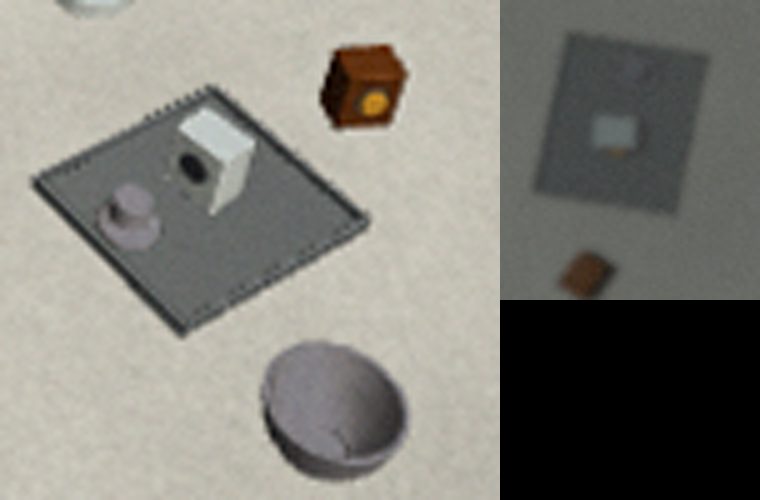

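The block is the silver one, with the brass plug on its robot-facing side (top crop 618,152) and the dark disc on the far side; the brown one is the decoy. The green tray at (466,348), 562 mm from the base, is nearer than the other at 855 mm, so that's the target. Next I fly over the pliers for a close wrist view.

servo_tool(
  series=[
    [32, 58, 8, 0, 0, -0.58],
    [32, 58, 8, 0, 0, -0.58],
    [32, 58, 8, 0, 0, -0.58],
    [32, 58, 8, 0, 0, -0.58],
    [32, 58, 8, 0, 0, -0.58],
    [32, 58, 8, 0, 0, -0.58],
    [32, 58, 8, 0, 0, -0.58],
    [32, 58, 8, 0, 0, -0.58],
    [32, 58, 8, 0, 0, -0.58],
    [32, 58, 8, 0, 0, -0.58],
    [32, 58, 8, 0, 0, -0.58],
    [32, 58, 8, 0, 0, -0.58],
    [32, 58, 8, 0, 0, -0.58],
    [32, 58, 8, 0, 0, -0.58],
    [32, 58, 8, 0, 0, -0.58],
    [32, 58, 8, 0, 0, -0.58],
    [32, 58, 8, 0, 0, -0.58],
    [32, 58, 8, 0, 0, -0.58],
    [32, 58, 8, 0, 0, -0.58],
    [32, 58, 8, 0, 0, -0.58],
  ],
  fingers=1,
)

```text
t: 1.77
position: [534.6, -7.7, 335.6]
eef_rot: [0.0, 0.993, -0.114, -0.001]
ft_force: [0.2, -0.2, 0.4]
width: 85.4
finger_force: 0.0
```

```bash
cat >> h.py <<'E'
from scipy.spatial.transform import Rotation as Ro
def wrist():
    s=manip.sense(); p,d=manip.grab_frame('wrist'); c=manip.camera_model('wrist')
    K=np.array(c['K']);v,u=np.mgrid[:d.shape[0],:d.shape[1]]
    X=np.stack([(u-K[0,2])/K[0,0]*d,(v-K[1,2])/K[1,1]*d,d],-1)
    T=np.array(c['tool_from_camera']);q=s['eef_rot'];R=Ro.from_quat([q[1],q[2],q[3],q[0]]).as_matrix()
    return s,p,d,(X@T[:3,:3].T+T[:3,3])@R.T+s['position'],c
def show(n,p,roi=None,f=1.5625):
    cv2.imwrite(f'pics/{n}.png',cv2.resize(p[:,:,::-1],None,fx=f,fy=f,interpolation=cv2.INTER_CUBIC))
E
python3 - <<'E'
from h import *
s,p,d,w,c=wrist();np.savez('w1.npz',p=p,d=d,w=w);show('w1',p)
print(c,s['t'],s['position'],s['joint_pos'])
E
```

```text
{'K': array([[274.57779227,   0.        , 254.9812411 ],
       [  0.        , 274.57779227, 191.92369627],
       [  0.        ,   0.        ,   1.        ]]), 'tool_from_camera': array([[ 7.16886395e-04, -9.51320856e-01, -3.08201421e-01,
         8.07542571e+01],
       [ 9.99999741e-01,  6.60165933e-04,  2.88306875e-04,
         1.15108893e+00],
       [-7.08082647e-05, -3.08201548e-01,  9.51321082e-01,
        -1.17468105e+02],
       [ 0.00000000e+00,  0.00000000e+00,  0.00000000e+00,
         1.00000000e+00]])} 1.7667 [534.63596323  -7.72694157 335.57082062] [-1.45451308e-01 -3.16968606e-02  1.73326821e+00 -5.61951049e-04
  1.44151284e+00  1.65489519e+00]
```

View pics/w1.png

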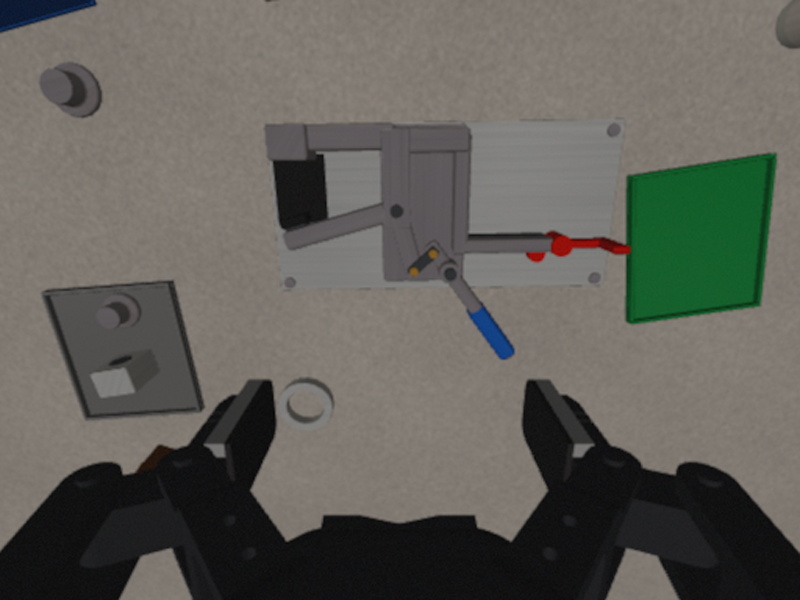

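Wrist view: the plate spans (270–620, 120–290), seat at (302,190), anvil head at (288,140), moving jaw at (290,240). The handle pivot is at (450,272), blue grip at (492,330), paddle at (615,247), grey tray at (125,350) and green tray at (700,240).

```bash
cat > m2.py <<'E'
from h import *
z=np.load('w1.npz');p=z['p'];d=z['d'];w=z['w']
hsv=cv2.cvtColor(p,cv2.COLOR_RGB2HSV).astype(int);H,S,V=hsv[...,0],hsv[...,1],hsv[...,2]
s=1/1.5625
def at(u,v,r=2):
    u,v=int(u*s),int(v*s);return np.median(w[v-r:v+r+1,u-r:u+r+1].reshape(-1,3),0).round(1)
for n,uv in dict(plate=(560,180),seat=(302,190),anvil=(288,142),pivot=(450,272),jawend=(292,240),redpin=(561,244),pad=(618,249),blue=(492,334),bench=(300,480),block=(113,382),bolt1=(290,283),bolt2=(613,130),bolt3=(594,278)).items(): print(n,at(*uv))
reg=np.zeros(d.shape,bool);reg[int(115*s):int(295*s),int(262*s):int(626*s)]=1
m=reg&(w[...,2]>3)&(d>0)&(S<60)
r=cv2.minAreaRect(w[m][:,:2].astype(np.float32));print('press all',r)
hist=np.histogram(w[reg][:,2],bins=np.arange(-2,75,4));print(hist[0])
def rect(m,n):
    nn,l,st,_=cv2.connectedComponentsWithStats(m.astype(np.uint8));i=1+st[1:,4].argmax();P=w[l==i]
    print(n,len(P),cv2.minAreaRect(P[:,:2].astype(np.float32)),np.median(P,0).round(1));return P
P=rect((H>100)&(H<125)&(S>120)&(np.arange(384)[:,None]>150),'blue')
P=rect(((H<8)|(H>172))&(S>130),'red'); P=P[P[:,2]>70]; print('red>70',len(P),P.mean(0),P.min(0),P.max(0))
P=rect((H>45)&(H<80)&(S>100),'green')
b=np.zeros(d.shape,bool);b[int(330*s):int(420*s),int(60*s):int(190*s)]=1
P=rect(b&(w[...,2]>51),'blocktop')
E
python3 m2.py
```

```text
plate [ 559.1 -178.7   11.5]
seat [608.4  72.4  14.7]
anvil [650.4  61.9  58.1]
pivot [505.6 -52.   61.9]
jawend [567.9  86.2  54.2]
redpin [ 506.5 -158.4   56.7]
pad [ 497.4 -198.4   79.1]
blue [431.9 -80.2  54.8]
bench [261.1 184.2   0.4]
block [467.7 311.6  53.8]
bolt1 [519.7 113.   15.8]
bolt2 [ 594.1 -231.4   15.7]
bolt3 [ 452.8 -201.6   15.6]
press all ((557.81298828125, -60.085784912109375), (345.4799499511719, 164.96554565429688), 77.77737426757812)
[ 3412    12   278 12523  1135    40   584  1784    34    80   358   212
   422  2460  1792  1309    82    12    11]
blue 388 ((505.6346740722656, -54.98298645019531), (221.32550048828125, 19.590980529785156), 19.552772521972656) [432.  -81.3  54.6]
red 402 ((530.6543579101562, -128.31280517578125), (259.34930419921875, 30.042226791381836), 57.38848114013672) [ 500.6 -178.1   56.5]
red>70 75 [ 501.98060545 -192.93551127   92.78714979] [ 492.57306961 -207.82629921   70.20339537] [613.19419901 -27.17755476 452.92331529]
green 8639 ((486.35882568359375, -202.8375244140625), (397.2306213378906, 173.1542205810547), 77.72132873535156) [ 467.4 -315.5    4. ]
blocktop 418 ((526.547119140625, 150.2261505126953), (40.8062744140625, 392.7519226074219), 20.100067138671875) [467.7 312.3  53.8]
```

```bash
cat > m3.py <<'E'
from m2 import *
print('-----')
y=np.array([.2117,.9773]);x=np.array([.9773,-.2117]);S0=np.array([557.8,-60.1])+30*x+142*y
L=np.stack([(w[...,:2]-S0)@x,(w[...,:2]-S0)@y,w[...,2]],-1)
print('S0',S0)
def st(m,n,q=(2,50,98)):
    if m.sum(): print(n,m.sum(),np.percentile(L[m],q,axis=0).round(1).tolist())
near=(abs(L[...,0])<60)&(abs(L[...,1])<50)
st(near&(V<70)&(abs(L[...,2]-15)<3)&(abs(L[...,0])<30),'dark seat')
st(near&(L[...,2]>55)&(L[...,2]<64)&(L[...,0]>0)&(abs(L[...,1])<30),'anvil top')
for yy in(-12,-6,0,6,12): st(near&(L[...,2]>48)&(L[...,2]<64)&(L[...,0]<0)&(abs(L[...,1]-yy)<3),'jaw top y%d'%yy)
for yy in(-12,0,12): st(near&(L[...,2]>50)&(L[...,2]<64)&(L[...,0]>0)&(abs(L[...,1]-yy)<3),'anvil y%d'%yy)
bm=(H>100)&(H<125)&(S>120)&(w[...,0]<480)&(w[...,2]>50)&(w[...,2]<60);st(bm,'blue top')
P=w[bm][:,:2].astype(np.float32);r=cv2.minAreaRect(P);print(r)
st((np.hypot(L[...,0]+83,L[...,1]+145)<14)&(L[...,2]>58),'pivot')
rm=((H<8)|(H>172))&(S>130)
for a,b in((25,50),(50,62),(62,76),(76,84)): st(rm&(L[...,2]>a)&(L[...,2]<b),'red %d-%d'%(a,b))
print('grip->',)
gm=(H>45)&(H<80)&(S>100)&(w[...,1]<-180)&(w[...,2]<20);print(cv2.minAreaRect(w[gm][:,:2].astype(np.float32)))
b=(abs(w[...,2]-54)<3)&(w[...,1]>270)&(w[...,0]>430)&(w[...,0]<500);print('block',b.sum(),cv2.minAreaRect(w[b][:,:2].astype(np.float32)),w[b].mean(0))
E
python3 m3.py|sed '1,/-----/d'
```

```text
S0 [617.1804  72.3256]
dark seat 1079 [[-28.8, -24.3, 12.9], [-4.0, -1.1, 14.7], [19.5, 23.1, 16.5]]
anvil top 593 [[20.7, -17.0, 55.7], [34.8, -0.4, 57.6], [48.6, 16.5, 59.2]]
jaw top y-12 65 [[-56.3, -14.5, 48.4], [-44.3, -11.4, 53.3], [-29.3, -9.2, 55.0]]
jaw top y-6 87 [[-57.8, -8.9, 49.9], [-42.7, -6.0, 53.3], [-28.8, -3.0, 54.9]]
jaw top y0 82 [[-58.9, -2.9, 50.2], [-44.3, 0.2, 53.5], [-30.8, 2.9, 55.2]]
jaw top y6 75 [[-58.8, 3.1, 49.9], [-45.5, 6.0, 53.3], [-32.1, 8.7, 55.3]]
jaw top y12 30 [[-56.4, 9.1, 50.1], [-39.7, 10.4, 52.8], [-33.4, 13.1, 54.2]]
anvil y-12 104 [[20.5, -14.9, 55.8], [34.6, -12.0, 57.7], [48.5, -9.2, 59.3]]
anvil y0 100 [[20.7, -2.8, 55.8], [34.1, 0.1, 57.5], [48.6, 2.9, 59.1]]
anvil y12 107 [[20.8, 9.2, 55.9], [35.0, 12.0, 57.7], [48.8, 14.9, 59.2]]
blue top 386 [[-173.8, -209.5, 51.6], [-148.4, -189.4, 54.6], [-124.6, -168.8, 56.2]]
((431.0146789550781, -81.67933654785156), (62.355899810791016, 16.948118209838867), 23.443679809570312)
pivot 304 [[-89.2, -149.9, 60.3], [-71.5, -143.0, 351.9], [-69.3, -139.0, 384.8]]
red 25-50 167 [[-76.0, -286.9, 36.7], [-61.3, -263.6, 48.0], [-50.9, -221.7, 49.6]]
red 50-62 184 [[-69.5, -292.3, 50.3], [-59.3, -250.0, 56.7], [-51.5, -240.2, 59.8]]
red 62-76 33 [[-62.4, -294.5, 63.2], [-57.9, -286.8, 68.7], [-56.3, -285.2, 75.3]]
red 76-84 56 [[-62.9, -299.3, 76.7], [-59.8, -292.2, 79.1], [-57.1, -286.1, 81.3]]
grip->
((462.4634094238281, -316.5646667480469), (151.0478515625, 159.63003540039062), 85.78620147705078)
block 416 ((466.844970703125, 313.7751770019531), (40.970855712890625, 29.822566986083984), 86.49496459960938) [467.52180819 312.81535118  53.74737582]
```

servo_tool(
  series=[
    [-6.8, 32, -15, 0, 0, 0.168],
    [-6.8, 32, -15, 0, 0, 0.168],
    [-6.8, 32, -15, 0, 0, 0.168],
    [-6.8, 32, -15, 0, 0, 0.168],
    [-6.8, 32, -15, 0, 0, 0.168],
    [-6.8, 32, -15, 0, 0, 0.168],
    [-6.8, 32, -15, 0, 0, 0.168],
    [-6.8, 32, -15, 0, 0, 0.168],
    [-6.8, 32, -15, 0, 0, 0.168],
    [-6.8, 32, -15, 0, 0, 0.168],
    [-6.8, 32, -15, 0, 0, 0.168],
    [-6.8, 32, -15, 0, 0, 0.168],
  ],
)

```text
t: 2.82
position: [468.0, 311.9, 186.5]
eef_rot: [0.0, 1.0, -0.031, 0.0]
ft_force: [-0.2, -0.0, -0.2]
width: 85.4
finger_force: 0.0
```

```bash
cat > m4.py <<'E'
from h import *
s,p,d,w,c=wrist();np.savez('w2.npz',p=p,d=d,w=w)
b=(abs(w[...,2]-54.5)<2.5)&(abs(w[...,0]-467)<40)&(abs(w[...,1]-313)<40)
n,l,st,_=cv2.connectedComponentsWithStats(b.astype(np.uint8));i=1+st[1:,4].argmax();b=l==i
print(b.sum(),cv2.minAreaRect(w[b][:,:2].astype(np.float32)),w[b].mean(0),s['position'],s['eef_rot'],s['t'])
E
python3 m4.py
```

```text
1191 ((466.7192687988281, 314.4871826171875), (39.085323333740234, 30.058528900146484), 87.26017761230469) [467.18615031 314.23848287  53.74905572] [468.03573464 311.89712537 186.53817713] [ 3.06602693e-04  9.99524985e-01 -3.08165383e-02  2.25975438e-04] 2.8167
```

servo_tool(
  series=[
    [-0.1, 0.2, -4, 0, 0, 0],
    [-0.1, 0.2, -8, 0, 0, 0],
    [-0.1, 0.2, -11, 0, 0, 0],
    [-0.1, 0.2, -13, 0, 0, 0],
    [-0.1, 0.2, -13.6, 0, 0, 0],
    [-0.1, 0.2, -13.6, 0, 0, 0],
    [-0.1, 0.2, -13.6, 0, 0, 0],
  ],
)

```text
t: 3.45
position: [468.0, 314.9, 51.7]
eef_rot: [-0.001, 1.0, -0.031, 0.001]
ft_force: [0.3, 0.2, 0.6]
width: 85.6
finger_force: 0.0
```

servo_tool(
  series=[
    [0, 0, 0, 0, 0, 0],
    [0, 0, 0, 0, 0, 0],
    [0, 0, 0, 0, 0, 0],
    [0, 0, 0, 0, 0, 0],
    [0, 0, 0, 0, 0, 0],
    [0, 0, 0, 0, 0, 0],
    [0, 0, 0, 0, 0, 0],
    [0, 0, 0, 0, 0, 0],
  ],
  fingers=0,
  newtons=40,
)

```text
t: 4.12
position: [467.5, 315.9, 51.9]
eef_rot: [-0.001, 1.0, -0.03, 0.001]
ft_force: [-1.3, -0.7, 5.8]
width: 39.4
finger_force: 42.3
```

servo_tool(
  series=[
    [0, 0, 4, 0, 0, 0],
    [0, 0, 8, 0, 0, 0],
    [2, -3, 10, 0, 0, -0.03],
    [4, -6.4, 10, 0, 0, -0.07],
    [6, -9.8, 10, 0, 0, -0.1],
    [8, -13.1, 10, 0, 0, -0.152],
    [10, -16.4, 10, 0, 0, -0.152],
    [12, -19.7, 10, 0, 0, -0.152],
    [13.8, -22.7, 10, 0, 0, -0.152],
    [14.8, -24.3, 10, 0, 0, -0.152],
    [14.8, -24.3, 10, 0, 0, -0.152],
    [14.8, -24.3, 10, 0, 0, -0.152],
    [14.8, -24.3, 10, 0, 0, -0.152],
  ],
)

```text
t: 5.2
position: [613.2, 72.9, 149.3]
eef_rot: [-0.0, 0.994, -0.106, -0.001]
ft_force: [0.1, -0.3, -2.4]
width: 39.0
finger_force: 41.4
```

```bash
cat > m5.py <<'E'
from h import *
import sys
s,p,d,w,c=wrist();show(sys.argv[1],p)
y=np.array([.2117,.9773]);x=np.array([.9773,-.2117]);S=np.array([616.1,72.0])
e=s['position'][:2]-S;q=s['eef_rot']
print('tcp rel seat',e@x,e@y,s['position'],'yaw',2*np.arctan2(q[2],q[1]),s['t'],s['width'])
L=np.stack([(w[...,:2]-S)@x,(w[...,:2]-S)@y,w[...,2]],-1)
a=(L[...,2]>54)&(L[...,2]<63)&(L[...,0]>15)&(L[...,0]<60)&(abs(L[...,1])<40)
if a.sum():print('anvil',a.sum(),np.percentile(L[a],(3,50,97),axis=0).round(1).tolist())
E
python3 m5.py w3
```

```text
tcp rel seat -3.0110774026669955 0.2936598840188751 [613.21924648  72.92450159 149.307052  ] yaw -0.21218044630762595 5.2 39.01114747674959
anvil 1721 [[22.7, -16.3, 55.4], [36.6, 0.6, 57.6], [50.0, 16.9, 58.9]]
```

View pics/w3.png

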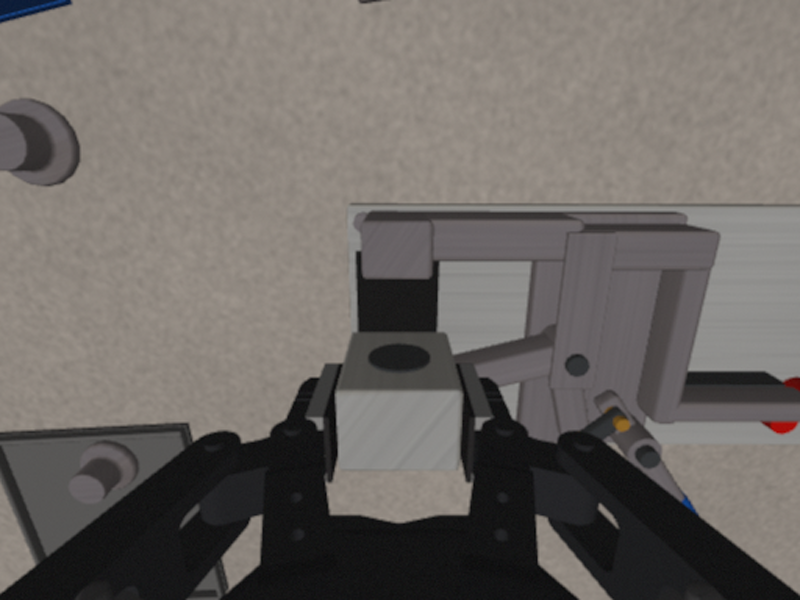

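The block is held upright, dark disc towards the anvil. The anvil face measures 22.7 mm from my seat point (22 nominal), so the seat estimate holds. I'm lowering.

servo_tool(
  series=[
    [0.3, -0.1, -2, 0, 0, 0],
    [0.3, -0.1, -4, 0, 0, 0],
    [0.3, -0.1, -6, 0, 0, 0],
    [0.3, -0.1, -7.4, 0, 0, 0],
    [0.3, -0.1, -8, 0, 0, 0],
    [0.3, -0.1, -8.2, 0, 0, 0],
    [0.3, -0.1, -8.2, 0, 0, 0],
    [0.3, -0.1, -8.2, 0, 0, 0],
    [0.3, -0.1, -8.2, 0, 0, 0],
  ],
)

```text
t: 6.0
position: [618.7, 71.4, 69.9]
eef_rot: [-0.0, 0.994, -0.106, 0.001]
ft_force: [-0.3, 0.7, -1.5]
width: 39.7
finger_force: 41.4
```

servo_tool(
  series=[
    [0, 0, -0.3, 0, 0, 0],
    [0, 0, -0.5, 0, 0, 0],
    [0, 0, -0.5, 0, 0, 0],
    [0, 0, -0.5, 0, 0, 0],
  ],
)

```text
t: 6.33
position: [617.2, 71.2, 63.2]
eef_rot: [0.0, 0.994, -0.106, -0.0]
ft_force: [-0.2, -0.2, -2.1]
width: 39.4
finger_force: 41.4
```

```bash
python3 m5.py w4; python3 m5.py w4; python3 - <<'E'
from h import *
print(manip.sense()['ft_force'])
E
```

```text
tcp rel seat 1.2712697090727025 -0.5276438609779217 [617.23078637  71.21515263  63.19018163] yaw -0.21231505135913903 6.3333 39.42461523225456
anvil 4939 [[15.4, -16.7, 55.0], [35.1, -0.3, 57.7], [50.1, 16.7, 61.1]]
tcp rel seat 1.3555469930469461 -0.5048546328218204 [617.31798095  71.21958334  63.26405459] yaw -0.21228623559785034 6.3833 39.24482794046862
anvil 4954 [[15.5, -16.8, 55.1], [35.0, -0.2, 57.7], [50.1, 16.7, 61.2]]
[ 0.43258032  0.22657578 -2.44923386]
```

servo_tool(
  series=[
    [-0.05, 0, -0.1, 0, 0, 0],
    [-0.05, 0, -0.15, 0, 0, 0],
    [-0.05, 0, -0.15, 0, 0, 0],
    [-0.05, 0, -0.15, 0, 0, 0],
  ],
)

```text
t: 6.77
position: [617.4, 71.3, 62.9]
eef_rot: [-0.0, 0.994, -0.106, 0.0]
ft_force: [-2.3, -0.6, 5.8]
width: 39.5
finger_force: 42.1
```

servo_tool(
  series=[
    [0, 0, 0, 0, 0, 0],
    [0, 0, 0, 0, 0, 0],
    [0, 0, 0, 0, 0, 0],
    [0, 0, 0, 0, 0, 0],
    [0, 0, 0, 0, 0, 0],
  ],
  fingers=0.75,
)

```text
t: 7.18
position: [616.7, 71.3, 61.5]
eef_rot: [-0.0, 0.994, -0.106, -0.0]
ft_force: [-0.6, 0.2, 0.3]
width: 63.8
finger_force: 0.0
```

servo_tool(
  series=[
    [0, 0, 2, 0, 0, 0],
    [0, 0, 5, 0, 0, 0],
    [0, 0, 9, 0, 0, 0],
    [0, 0, 11, 0, 0, 0],
    [0, 0, 11, 0, 0, 0],
    [0, 0, 11, 0, 0, 0],
  ],
)

```text
t: 7.68
position: [618.3, 71.3, 174.0]
eef_rot: [-0.0, 0.994, -0.106, 0.002]
ft_force: [0.1, -0.4, -0.6]
width: 64.3
finger_force: 0.0
```

```bash
cat > m6.py <<'E'
from h import *
import sys
s,p,d,w,c=wrist();show(sys.argv[1],p)
y=np.array([.2117,.9773]);x=np.array([.9773,-.2117]);S=np.array([616.1,72.0])
L=np.stack([(w[...,:2]-S)@x,(w[...,:2]-S)@y,w[...,2]],-1)
a=(L[...,2]>60.5)&(L[...,2]<68)&(abs(L[...,0])<45)&(abs(L[...,1])<45)
n,l,st,_=cv2.connectedComponentsWithStats(a.astype(np.uint8));i=1+st[1:,4].argmax();P=L[l==i]
print('block',len(P),cv2.minAreaRect(P[:,:2].astype(np.float32)),np.percentile(P,(3,50,97),axis=0).round(1).tolist())
print(s['position'],s['t'])
E
python3 m6.py w5
```

```text
block 1447 ((1.6365776062011719, -1.2552528381347656), (29.381549835205078, 39.65474319458008), 0.5025131702423096) [[-12.2, -19.9, 63.1], [2.5, -1.4, 64.8], [15.7, 17.1, 66.0]]
[618.3093659   71.30343781 174.01882504] 7.6833
```

View pics/w5.png

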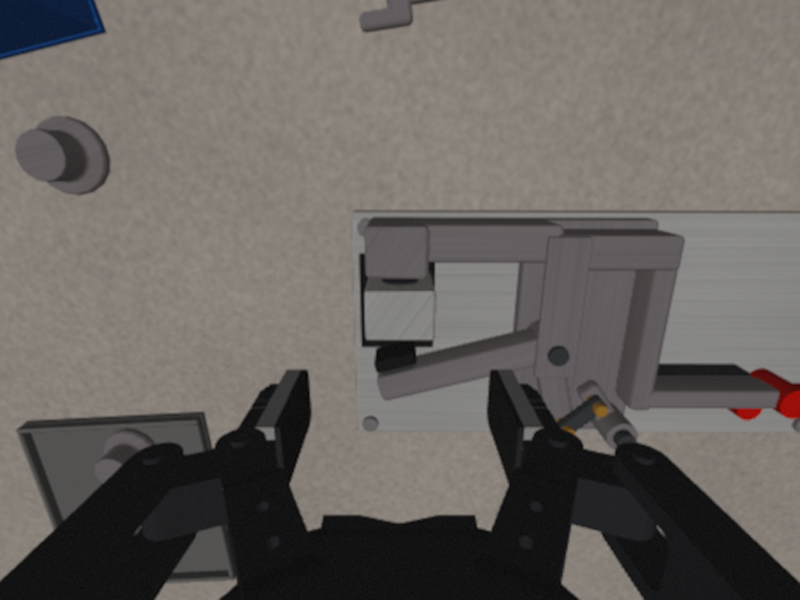

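The block stands on the seat at (1.6, −1.3) mm from centre, square and upright (block px 400,312). Next I shut the fingers and go to the outside of the blue grip.

servo_tool(
  series=[
    [-2, -1, 0, 0, 0, -0.1],
    [-5, -3, 0, 0, 0, -0.2],
    [-8.5, -5, 0, 0, 0, -0.32],
    [-12, -7, 0, 0, 0, -0.44],
    [-15.5, -9, -1, 0, 0, -0.56],
    [-18.8, -11, -2, 0, 0, -0.68],
    [-20.6, -12.2, -3, 0, 0, -0.75],
    [-20.6, -12.2, -3, 0, 0, -0.75],
    [-20.6, -12.2, -3, 0, 0, -0.75],
    [-20.6, -12.2, -3, 0, 0, -0.75],
    [-20.6, -12.2, -3, 0, 0, -0.75],
  ],
  fingers=0,
  newtons=60,
)

```text
t: 8.65
position: [412.1, -50.5, 142.0]
eef_rot: [-0.0, 0.887, -0.462, 0.0]
ft_force: [0.7, 0.6, 0.4]
width: -0.3
finger_force: 0.0
```

```bash
cat > push.py <<'E'
from h import *
y=np.array([.2117,.9773]);x=np.array([.9773,-.2117]);P=np.array([504.3,-52.1])
s,p,d,w,c=wrist();show('w6',p);q=s['eef_rot'];print(s['position'],2*np.arctan2(q[2],q[1]),s['width'],s['ft_force'],s['t'],s['joint_pos'][5])
L=np.stack([(w[...,:2]-P)@x,(w[...,:2]-P)@y,w[...,2]],-1)
hsv=cv2.cvtColor(p,cv2.COLOR_RGB2HSV).astype(int);bm=(hsv[...,0]>100)&(hsv[...,0]<125)&(hsv[...,1]>120)&(abs(L[...,2]-54)<4)&(w[...,0]<490)
if bm.sum()>30:print('blue',bm.sum(),cv2.minAreaRect(L[bm][:,:2].astype(np.float32)))
for a in (0,.15,.3,.45,.6,.7,.8,.85,.9,.95):
    b=.95-a;u=np.array([-np.sin(b),-np.cos(b)]);n=np.array([-np.cos(b),np.sin(b)])
    g=85*u+18*n; W=P+g[0]*x+g[1]*y; print(a,W.round(1),'d',((W-s['position'][:2])/10).round(2),'yaw',round(-.2133-b,3))
E
python3 push.py
```

```text
[412.08586711 -50.51853873 142.04056447] -0.9609042246476487 -0.28771582670994067 [0.65368851 0.59159096 0.39061357] 8.65 2.239957868097287
blue 1803 ((-65.4588851928711, -44.77598571777344), (61.55889129638672, 18.031883239746094), 35.090328216552734)
0 [419.1 -69.3] d [ 0.7  -1.87] yaw -1.163
0.15 [422.6 -81.8] d [ 1.06 -3.13] yaw -1.013
0.3 [428.  -93.7] d [ 1.59 -4.31] yaw -0.863
0.45 [ 435.1 -104.6] d [ 2.3  -5.41] yaw -0.713
0.6 [ 443.7 -114.4] d [ 3.16 -6.38] yaw -0.563
0.7 [ 450.2 -120.1] d [ 3.81 -6.96] yaw -0.463
0.8 [ 457.3 -125.2] d [ 4.52 -7.46] yaw -0.363
0.85 [ 461.  -127.4] d [ 4.89 -7.69] yaw -0.313
0.9 [ 464.8 -129.5] d [ 5.27 -7.9 ] yaw -0.263
0.95 [ 468.7 -131.4] d [ 5.66 -8.08] yaw -0.213
```

View pics/w6.png

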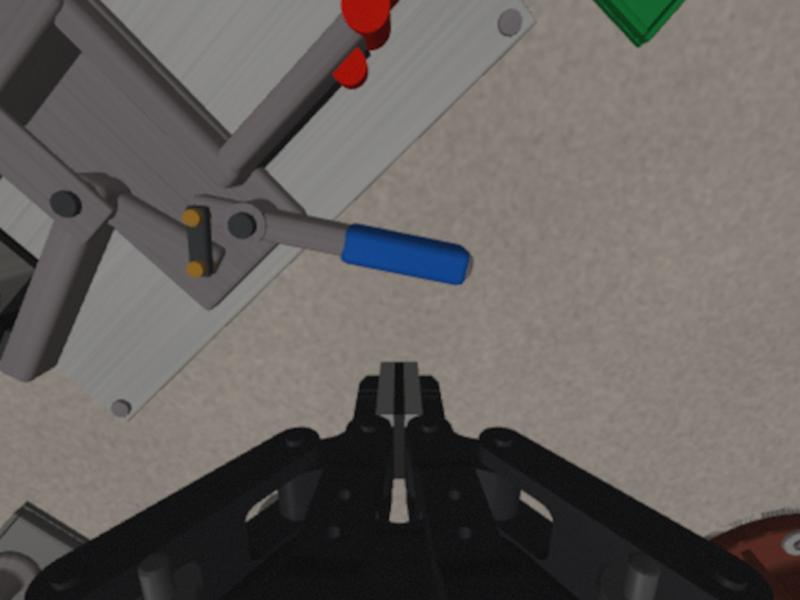

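The shut fingertips (400,400) are about 20 mm outside the blue grip (407,255), with free bench beneath. I'm descending beside the bar, then pushing along its arc.

servo_tool(
  series=[
    [0, 0, -4, 0, 0, 0],
    [0, 0, -7, 0, 0, 0],
    [0, 0, -8.4, 0, 0, 0],
    [0, 0, -8.4, 0, 0, 0],
    [0, 0, -8.4, 0, 0, 0],
    [0.4, -0.9, -8.4, 0, 0, 0],
    [0.7, -1.8, -8.4, 0, 0, 0],
    [0.8, -2.2, -8.4, 0, 0, 0],
    [0.9, -2.6, -8.4, 0, 0, 0],
    [1.1, -3.1, -8.4, 0, 0, 0.02],
    [1.2, -3.5, -8.4, 0, 0, 0.05],
    [1.4, -3.9, -8.4, 0, 0, 0.08],
    [1.6, -4.3, -8.4, 0, 0, 0.12],
    [1.6, -4.3, -8.4, 0, 0, 0.12],
  ],
)

```text
t: 9.87
position: [427.1, -94.1, 58.3]
eef_rot: [-0.0, 0.912, -0.409, -0.0]
ft_force: [-1.6, 3.3, 1.8]
width: 0.0
finger_force: 1.6
```

servo_tool(
  series=[
    [0.3, -0.5, 0, 0, 0, 0.06],
    [0.7, -1.1, 0, 0, 0, 0.13],
    [1.1, -1.6, 0, 0, 0, 0.2],
    [1.6, -2.1, 0, 0, 0, 0.28],
    [1.9, -2.4, 0, 0, 0, 0.33],
    [2.2, -2.6, 0, 0, 0, 0.38],
    [2.2, -2.6, 0, 0, 0, 0.38],
  ],
)

```text
t: 10.45
position: [445.0, -117.8, 57.0]
eef_rot: [-0.001, 0.973, -0.229, -0.006]
ft_force: [-8.7, 6.0, 8.7]
width: -0.3
finger_force: 5.6
```

servo_tool(
  series=[
    [0.4, -0.3, 0, 0, 0, 0.05],
    [0.8, -0.6, 0, 0, 0, 0.1],
    [1.2, -0.8, 0, 0, 0, 0.14],
    [1.4, -0.9, 0, 0, 0, 0.16],
    [1.6, -1.0, 0, 0, 0, 0.18],
    [1.6, -1.0, 0, 0, 0, 0.18],
  ],
)

```text
t: 10.95
position: [464.9, -130.2, 58.0]
eef_rot: [0.0, 0.99, -0.141, -0.0]
ft_force: [-2.6, -0.6, -0.2]
width: 0.3
finger_force: 1.0
```

servo_tool(
  series=[
    [0.2, -0.1, 0, 0, 0, 0.03],
    [0.3, -0.1, 0, 0, 0, 0.05],
    [0.4, -0.15, 0, 0, 0, 0.05],
    [0.4, -0.15, 0, 0, 0, 0.05],
  ],
)

```text
t: 11.28
position: [465.3, -130.6, 57.5]
eef_rot: [-0.0, 0.993, -0.116, -0.005]
ft_force: [-11.3, 1.5, 7.4]
width: -0.2
finger_force: 5.4
```

servo_tool(
  series=[
    [0.15, -0.05, 0, 0, 0, 0],
    [0.3, -0.05, 0, 0, 0, 0],
    [0.3, -0.05, 0, 0, 0, 0],
  ],
)

```text
t: 11.53
position: [465.6, -130.3, 56.9]
eef_rot: [-0.001, 0.993, -0.115, -0.008]
ft_force: [-16.1, 1.5, 14.0]
width: 0.2
finger_force: 8.5
```

servo_tool(
  series=[
    [-1, 0.2, 0, 0, 0, 0],
    [-3, 0.6, 0, 0, 0, 0],
    [-5, 1.0, 0, 0, 0, 0],
    [-6, 1.2, 2, 0, 0, 0],
    [-6, 1.2, 5, 0, 0, 0],
    [-6, 1.2, 8, 0, 0, 0],
    [-6, 1.2, 10, 0, 0, 0],
    [-6, 1.2, 10, 0, 0, 0],
    [-6, 1.2, 10, 0, 0, 0],
  ],
)

```text
t: 12.28
position: [414.0, -120.9, 160.1]
eef_rot: [0.001, 0.993, -0.116, 0.003]
ft_force: [-0.1, 1.1, -1.6]
width: -0.2
finger_force: 0.0
```

```bash
python3 push.py|head -2; python3 - <<'E'
from h import *
s,p,d,w,c=wrist();np.savez('w7.npz',p=p,d=d,w=w);show('w7',p)
y=np.array([.2117,.9773]);x=np.array([.9773,-.2117]);P=np.array([504.3,-52.1])
L=np.stack([(w[...,:2]-P)@x,(w[...,:2]-P)@y,w[...,2]],-1)
hsv=cv2.cvtColor(p,cv2.COLOR_RGB2HSV).astype(int);rm=((hsv[...,0]<8)|(hsv[...,0]>172))&(hsv[...,1]>130)
for a,b in((25,50),(50,62),(62,76),(76,84)):
    m=rm&(L[...,2]>a)&(L[...,2]<b)
    if m.sum()>5: print('red',a,b,m.sum(),np.percentile(L[m],(3,50,97),axis=0).round(1).tolist())
E
```

```text
[ 413.97192339 -120.85908985  160.11478185] -0.23283272264543758 -0.2126053800048914 [-0.08680828  1.09384057 -1.59195984] 12.2833 1.3566527242133222
blue 1307 ((-3.48764705657959, -77.64834594726562), (16.83445167541504, 62.337833404541016), 1.8127716779708862)
red 25 50 648 [[8.1, -144.7, 38.4], [19.8, -119.9, 48.0], [26.2, -78.0, 49.7]]
red 50 62 646 [[14.7, -141.2, 52.6], [23.0, -104.5, 56.7], [31.2, -95.0, 58.4]]
red 62 76 71 [[19.4, -152.5, 63.0], [20.9, -141.2, 68.9], [25.0, -140.5, 75.1]]
red 76 84 257 [[19.7, -155.1, 76.8], [22.8, -147.7, 79.0], [25.9, -141.1, 80.6]]
```

View pics/w7.png

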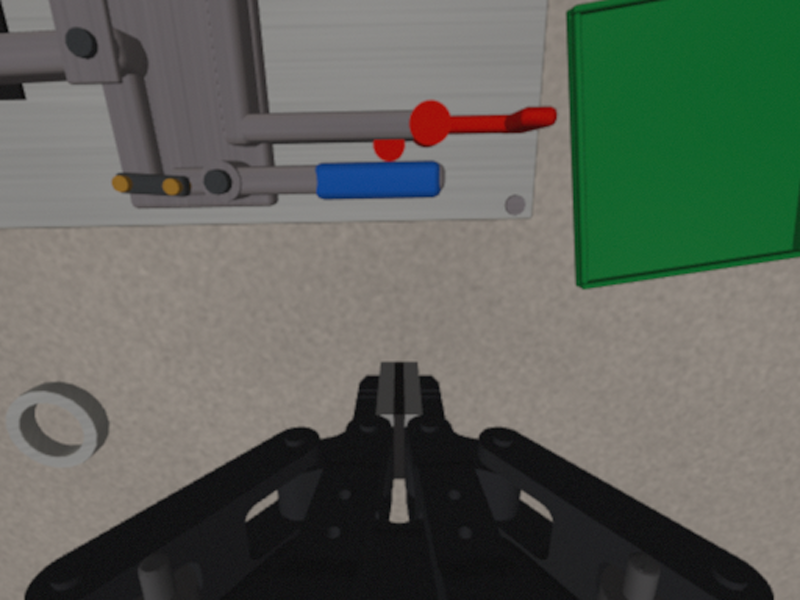

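The pliers are locked: the blue bar (380,180) lies along pliers y after backing off. The red paddle is at (535,118), beyond the bar's end. I'm moving beside the paddle, which also lets the lock dwell pass.

servo_tool(
  series=[
    [1.5, -3.5, 0, 0, 0, 0.02],
    [3.4, -7.2, 0, 0, 0, 0.02],
    [3.4, -7.2, -3, 0, 0, 0.02],
    [3.4, -7.2, -6, 0, 0, 0.02],
    [3.4, -7.2, -8.3, 0, 0, 0.02],
    [3.4, -7.2, -8.3, 0, 0, 0.02],
    [3.4, -7.2, -8.3, 0, 0, 0.02],
    [3.4, -7.2, -8.3, 0, 0, 0.02],
    [3.4, -7.2, -8.3, 0, 0, 0.02],
    [3.4, -7.2, -8.3, 0, 0, 0.02],
  ],
)

```text
t: 13.22
position: [447.3, -192.4, 76.6]
eef_rot: [0.001, 0.994, -0.106, 0.002]
ft_force: [-0.2, 0.1, -0.6]
width: -0.2
finger_force: 0.0
```

servo_tool(
  series=[
    [1.0, -0.2, 0, 0, 0, 0],
    [2.0, -0.4, 0, 0, 0, 0],
    [2.8, -0.6, 0, 0, 0, 0],
    [3.3, -0.7, 0, 0, 0, 0],
    [3.8, -0.8, 0, 0, 0, 0],
    [4.3, -0.9, 0, 0, 0, 0],
    [4.8, -1.0, 0, 0, 0, 0],
    [5.3, -1.1, 0, 0, 0, 0],
    [5.8, -1.2, 0, 0, 0, 0],
    [5.8, -1.2, 0, 0, 0, 0],
  ],
)

```text
t: 14.05
position: [504.7, -203.8, 74.6]
eef_rot: [-0.0, 0.994, -0.106, 0.0]
ft_force: [-1.8, -0.6, -0.8]
width: 0.4
finger_force: 0.8
```

```bash
cat > hd.py <<'E'
from h import *
z=manip.grab_frame('top');p,d=z;w=cloud(d,manip.camera_model('top'))
hsv=cv2.cvtColor(p,cv2.COLOR_RGB2HSV).astype(int);b=(hsv[...,0]>100)&(hsv[...,0]<130)&(hsv[...,1]>100)&(w[...,0]<560)&(w[...,0]>380)&(abs(w[...,1]+80)<90)
y=np.array([.2117,.9773]);x=np.array([.9773,-.2117]);e=np.median(w[b][:,:2],0)-[504.3,-52.1]
print('handle rel pivot',b.sum(),e@x,e@y,'beta',np.arctan2(-(e@x),-(e@y)))
E
python3 hd.py
```

```text
handle rel pivot 0 nan nan beta nan
  return _methods._mean(a, axis=axis, dtype=dtype,
  ret = um.true_divide(
```

```bash
python3 push.py|head -2
```

```text
[ 504.30893106 -203.89648134   74.5472126 ] -0.21175007988500286 -0.20635065020471646 [-1.9607175  -0.80253122 -1.17540337] 14.1 1.2696526776810875
0 [419.1 -69.3] d [-8.52 13.46] yaw -1.163
```

servo_tool(
  series=[
    [-1.5, 0.3, 0, 0, 0, 0],
    [-4, 0.8, 0, 0, 0, 0],
    [-6, 1.2, 0, 0, 0, 0],
    [-6, 1.2, 4, 0, 0, 0],
    [-7, 1.4, 8, 0, 0, 0],
    [-9, 5, 10, 0, 0, 0],
    [-11, 8, 12, 0, 0, 0],
    [-11, 8, 12, 0, 0, 0],
    [-11, 8, 12, 0, 0, 0],
  ],
  fingers=0.75,
)

```text
t: 14.9
position: [394.8, -123.3, 197.0]
eef_rot: [0.001, 0.994, -0.105, 0.003]
ft_force: [-0.6, 0.2, -0.4]
width: 64.1
finger_force: 0.0
```

```bash
python3 push.py|head -2
```

```text
[ 394.75437451 -123.30106058  197.04232384] -0.21057238244061305 64.05171188055286 [-0.63609757  0.16341023 -0.35538464] 14.9 1.3082159515768805
blue 1106 ((-65.4593505859375, -45.062591552734375), (61.64077377319336, 17.05034637451172), 35.317142486572266)
```

The handle is open again, matching its starting pose. Now back to the block.

servo_tool(
  series=[
    [22.6, 19.4, -2, 0, 0, 0],
    [22.6, 19.4, -2, 0, 0, 0],
    [22.6, 19.4, -2, 0, 0, 0],
    [22.6, 19.4, -2, 0, 0, 0],
    [22.6, 19.4, -2, 0, 0, 0],
    [22.6, 19.4, -2, 0, 0, 0],
    [22.6, 19.4, -2, 0, 0, 0],
    [22.6, 19.4, -2, 0, 0, 0],
    [22.6, 19.4, -2, 0, 0, 0],
    [22.6, 19.4, -2, 0, 0, 0],
    [22.6, 19.4, -2, 0, 0, 0],
  ],
)

```text
t: 15.87
position: [618.9, 68.9, 173.6]
eef_rot: [0.0, 0.994, -0.107, -0.001]
ft_force: [-0.4, -0.0, -0.4]
width: 64.0
finger_force: 0.0
```

```bash
python3 m6.py w8
```

```text
block 1486 ((5.154128074645996, -0.9987907409667969), (30.07749366760254, 39.96666717529297), 3.4074668884277344) [[-8.3, -19.6, 62.9], [6.1, -1.2, 64.7], [19.5, 17.5, 66.0]]
[618.92894793  68.91126607 173.55768099] 15.8667
```

View pics/w8.png

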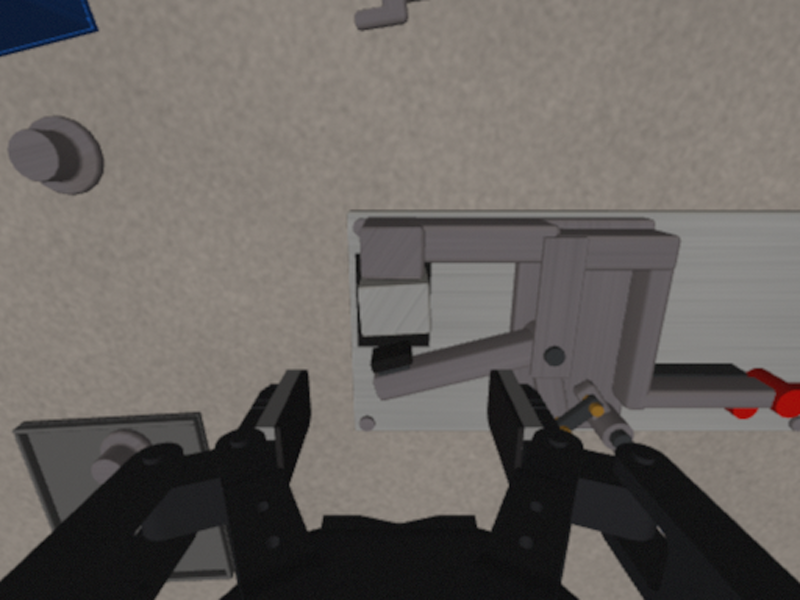

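The block (393,305) now sits against the anvil, upright, about 5 mm further in x. I'm grasping it.

servo_tool(
  series=[
    [0.2, 0.1, -3, 0, 0, 0.03],
    [0.2, 0.1, -6, 0, 0, 0.03],
    [0.2, 0.1, -9, 0, 0, 0.03],
    [0.2, 0.1, -10.4, 0, 0, 0.03],
    [0.2, 0.1, -10.9, 0, 0, 0.03],
    [0.2, 0.1, -10.9, 0, 0, 0.03],
    [0.2, 0.1, -10.9, 0, 0, 0.03],
  ],
)

```text
t: 16.5
position: [622.8, 70.8, 67.3]
eef_rot: [-0.0, 0.996, -0.091, 0.001]
ft_force: [0.0, 0.5, 0.1]
width: 63.8
finger_force: 0.0
```

servo_tool(
  series=[
    [0, 0, 0, 0, 0, 0],
    [0, 0, 0, 0, 0, 0],
    [0, 0, 0, 0, 0, 0],
    [0, 0, 0, 0, 0, 0],
    [0, 0, 0, 0, 0, 0],
    [0, 0, 0, 0, 0, 0],
    [0, 0, 0, 0, 0, 0],
  ],
  fingers=0,
  newtons=40,
)

```text
t: 17.08
position: [623.9, 71.2, 68.5]
eef_rot: [-0.0, 0.996, -0.091, 0.002]
ft_force: [-0.8, -1.2, 6.0]
width: 38.8
finger_force: 42.2
```

servo_tool(
  series=[
    [-0.3, 0, 0.5, 0, 0, 0],
    [-0.4, 0.1, 2, 0, 0, 0],
    [-0.4, 0.1, 5, 0, 0, 0],
    [-0.4, 0.1, 8.5, 0, 0, 0],
    [-1, -1, 11, 0, 0, 0],
    [-2.4, -4, 11, 0, 0, 0],
    [-3.8, -7.5, 11, 0, 0, 0],
    [-5.2, -11, 11, 0, 0, 0],
    [-6.6, -14.5, 11, 0, 0, 0],
    [-8, -18, 11, 0, 0, 0],
    [-9.4, -21.5, 11, 0, 0, 0],
    [-10.8, -25, 11, 0, 0, 0],
    [-12.2, -28.5, 11, 0, 0, 0],
    [-13.6, -32, 11, 0, 0, 0],
    [-15, -35.5, 11, 0, 0, 0],
    [-16, -37.8, 11, 0, 0, 0],
    [-16, -38.4, 11, 0, 0, 0],
    [-16, -38.4, 11, 0, 0, 0],
    [-16, -38.4, 11, 0, 0, 0],
  ],
)

```text
t: 18.67
position: [461.9, -312.1, 176.1]
eef_rot: [-0.001, 0.996, -0.091, 0.0]
ft_force: [0.1, -0.5, -1.8]
width: 39.6
finger_force: 41.3
```

```bash
python3 - <<'E'
from h import *
s,p,d,w,c=wrist();show('w9',p);print(s['position'],s['width'],s['ft_force'])
hsv=cv2.cvtColor(p,cv2.COLOR_RGB2HSV).astype(int);g=(hsv[...,0]>45)&(hsv[...,0]<80)&(hsv[...,1]>100)&(w[...,1]>-420)&(w[...,2]<20)&(w[...,2]>-5)
print(cv2.minAreaRect(w[g][:,:2].astype(np.float32)))
E
python3 hd.py
```

```text
[ 461.89292159 -312.10946336  176.05708509] 39.640877850719136 [ 0.06379458 -0.52442104 -1.81976171]
((462.46160888671875, -312.7366943359375), (138.8956756591797, 158.69345092773438), 85.63679504394531)
handle rel pivot 47 -69.95201211314865 -41.602005242344006 beta 1.0342666975227162
```

View pics/w9.png

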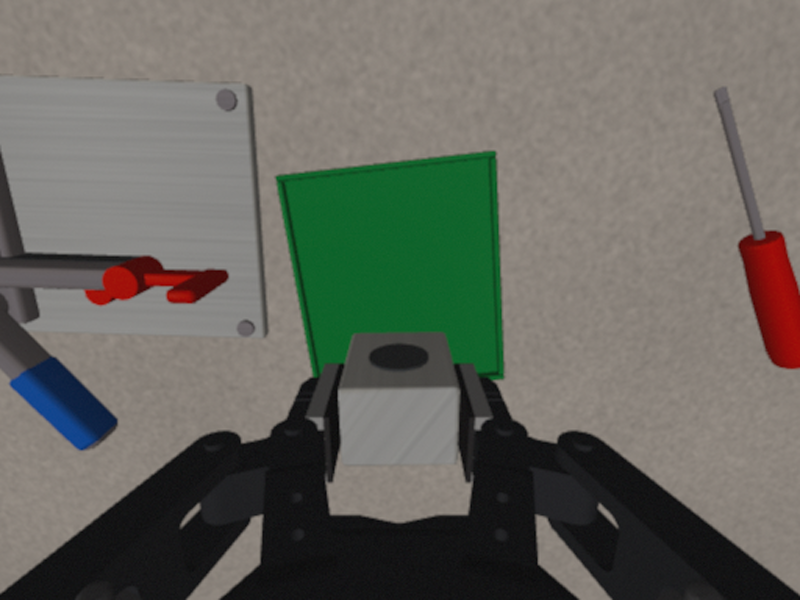

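The block is held upright above the centre of the green tray, with the pliers open at left (60,400). I'm lowering.

servo_tool(
  series=[
    [0, 0, -4, 0, 0, 0],
    [0, 0, -8, 0, 0, 0],
    [0, 0, -10, 0, 0, 0],
    [0, 0, -11, 0, 0, 0],
    [0, 0, -11.3, 0, 0, 0],
    [0, 0, -11.3, 0, 0, 0],
    [0, 0, -11.3, 0, 0, 0],
  ],
)

```text
t: 19.35
position: [463.5, -313.3, 64.6]
eef_rot: [0.001, 0.996, -0.091, 0.001]
ft_force: [0.6, 0.0, -0.6]
width: 39.6
finger_force: 41.3
```

servo_tool(
  series=[
    [0, 0, -0.15, 0, 0, 0],
    [0, 0, -0.2, 0, 0, 0],
    [0, 0, -0.2, 0, 0, 0],
    [0, 0, -0.2, 0, 0, 0],
  ],
)

```text
t: 19.68
position: [462.3, -313.1, 61.7]
eef_rot: [0.0, 0.996, -0.091, 0.001]
ft_force: [-0.1, -0.2, -1.8]
width: 39.4
finger_force: 41.3
```

servo_tool(
  series=[
    [0, 0, -0.15, 0, 0, 0],
    [0, 0, -0.3, 0, 0, 0],
    [0, 0, -0.3, 0, 0, 0],
    [0, 0, -0.3, 0, 0, 0],
  ],
)

```text
t: 20.02
position: [461.7, -312.7, 57.6]
eef_rot: [-0.0, 0.996, -0.091, -0.0]
ft_force: [-0.2, 0.8, -1.7]
width: 39.1
finger_force: 41.4
```

servo_tool(
  series=[
    [0, 0, -0.1, 0, 0, 0],
    [0, 0, -0.15, 0, 0, 0],
    [0, 0, -0.15, 0, 0, 0],
    [0, 0, -0.15, 0, 0, 0],
  ],
)

```text
t: 20.35
position: [461.9, -312.8, 57.5]
eef_rot: [-0.0, 0.996, -0.091, -0.0]
ft_force: [-3.3, 2.4, 5.7]
width: 39.0
finger_force: 42.3
```

Touchdown (5.7 N). I'm releasing and lifting.

servo_tool(
  series=[
    [0, 0, 0, 0, 0, 0],
    [0, 0, 0, 0, 0, 0],
    [0, 0, 0, 0, 0, 0],
    [0, 0, 0, 0, 0, 0],
    [0, 0, 0, 0, 0, 0],
  ],
  fingers=0.75,
)

```text
t: 20.77
position: [461.9, -312.7, 56.2]
eef_rot: [-0.0, 0.996, -0.091, -0.0]
ft_force: [-0.2, -0.6, -0.1]
width: 64.2
finger_force: 0.0
```

servo_tool(
  series=[
    [0, 0, 2, 0, 0, 0],
    [0, 0, 5, 0, 0, 0],
    [0, 0, 9, 0, 0, 0],
    [-1, 0, 12, 0, 0, 0],
    [-2, 0, 13, 0, 0, 0],
    [-2, 0, 13, 0, 0, 0],
    [-2, 0, 13, 0, 0, 0],
  ],
)

```text
t: 21.35
position: [442.0, -312.9, 186.7]
eef_rot: [0.0, 0.996, -0.091, 0.001]
ft_force: [0.1, 0.5, 0.4]
width: 64.3
finger_force: 0.0
```

```bash
python3 - <<'E'
from h import *
s,p,d,w,c=wrist();print(s['position'],s['ft_force'],s['t'])
b=(abs(w[...,2]-54)<4)&(abs(w[...,0]-462)<40)&(abs(w[...,1]+313)<40)
n,l,st,_=cv2.connectedComponentsWithStats(b.astype(np.uint8));i=1+st[1:,4].argmax();b=l==i
print('block top',b.sum(),cv2.minAreaRect(w[b][:,:2].astype(np.float32)),np.percentile(w[b][:,2],(3,50,97)))
E
python3 hd.py
```

```text
[ 442.00763551 -312.92681533  186.74420062] [0.06742786 0.49466738 0.38642194] 21.35
block top 1302 ((459.1412658691406, -312.897216796875), (39.33794021606445, 29.99785041809082), 80.55152893066406) [52.13080129 53.7588523  55.07169158]
handle rel pivot 46 -68.04053583491893 -41.22102345511319 beta 1.0261008098455209
```

```bash
python3 -c "
from station import manip
print(manip.close_job())"
```

```text
the job is handed in; nothing more can be done
None
```

The job is handed in: the pliers locked by themselves and sprang open at the release lever, and the block stands upright in the nearer green tray. I did not check that the plug is flush beyond the handle snapping home, and no verdict came back.

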